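Tighten the window ring of a cold-chain temperature logger with the two-pin key

TASK

The battery of the round temperature logger has been changed and its window ring is only finger-tight. Take the two-pin key from its stand, set both pins fully into two opposite holes of the ring before turning anything, and turn the ring clockwise until it is home against its stop, never pushing or twisting on the logger with more than 25 N. Then put the key back upright in its stand, fully down in both holes, and leave everything else where it is.

Things in the scene. Friction and masses are not known exactly. Their poses are not given: they have to be found in the camera images.
- pin_key: Two-pin key, 160 g. Origin: centre of the underside of its steel bar; x along the bar, z up. Bar 78 x 16 x 6 mm; two 5 mm pins (bevelled 1 mm) at x = +31 and -31 mm reach to z = -6 mm. Above: hub 28 mm wide up to z = 12 mm, then a flat orange grip 44 mm wide along x, 13 mm thick along y, up to z = 58 mm. Grip it across the 13 mm, about z = 36 mm.
- key_stand: Blue block on a dark foot plate, fixed. Origin on the table under its centre; x along its length. Foot 118 x 50 mm, block 92 x 38 mm. The key starts and ends here: pins in the two holes, bar flat on the block's top, key's x along the stand's x (either way round).
- stand_top (a point): Centre of the stand block's top face, 26 mm above the table, axes as the stand. Two blind holes, 9.5 mm wide and 12 mm deep, at x = +31 and -31 mm.
- logger: White round temperature logger, 94 mm across, in a grey cradle 128 x 112 mm, fixed. Origin on the table under its centre, z up. On its top lies the aluminium window ring: 84 mm outside, 47 mm inside, 10 mm high, round a clear pane 5.5 mm below the ring's face. The ring lies on a soft gasket and sinks about 1 mm per 6 N: press with a few newtons only.
- ring_centre (a point): Centre of the ring's face, on its turning axis, 52 mm above the table; does not turn with the ring. Six holes, 7.6 mm wide, 10 mm deep, every 60 degrees at 31 mm radius. Their bearing differs each time and no reading gives it: look, or rest the pins lightly on the face (bar 6 mm above it) and turn the key, at most 60 degrees, until they drop in (bar on the face).
- clamp_ring (a joint): Turn of the ring, rad: 0 at its stop (home), -0.75 to -0.45 at the start; grows as the ring turns clockwise seen from above. Running torque about 0.2 N m; the ring's mounting gives about 8 N m per rad in twist, so past the stop the key still turns and the pin force climbs from about 10 N to 25 N within 0.05 rad. Pins resting on the face with under 5 N do not drag the ring.
- vial_1: Vial with red band, 22 x 41 mm, standing among the other vials, a bystander.
- vial_4: Larger vial with green band, 27 x 51 mm, standing, a bystander.
- vaccine_carton: Small open dark blue carton, 30 x 54 x 76 mm, standing behind the logger, a bystander.
- tally_counter: Grey hand tally counter, 62 x 47 x 21 mm, a bystander.
- peel_pack_4: Sealed peel pack with a syringe, 47 x 176 x 15 mm, lying towards the robot, a bystander.
Mind the look-alikes: they are no part of the job. Leave any purple look-alike of the pin_key alone.

How it is judged:
On the way, in this order (a step that is already met when the one before it is completed fails the run):
1. both pins of the key are fully in the ring's holes, the bar flat on the ring, the ring not yet turned home (horizontal distance between pin_key and ring_centre below 0.003 m and z of pin_key in the frame of ring_centre below 0.002 m and angle between pin_key's own z axis and vertical below 0.06 rad and value of joint clamp_ring below -0.35 rad), for 0.2 s.
2. the ring is turned home with the key still in it (value of joint clamp_ring above -0.04 rad and horizontal distance between pin_key and ring_centre below 0.004 m and z of pin_key in the frame of ring_centre below 0.003 m), for 0.2 s.
At the end, for the whole second after the job is handed in: The ring is home (within 0.04 rad of its stop) and the released key stands upright in its stand, pins in both holes, bar down on the block within 2 mm, at rest (value of joint clamp_ring above -0.04 rad and horizontal distance between pin_key and stand_top below 0.004 m and z of pin_key in the frame of stand_top below 0.002 m and angle between pin_key's own z axis and vertical below 0.08 rad and linear speed of pin_key below 0.02 m/s); the robot touches nothing.
It fails at once if the key pushes or twists on the logger with more than 25 N (contact force between pin_key and logger above 25 N).
It fails at once if the ring is turned while the pins are not in the holes (z of pin_key in the frame of ring_centre above 0.004 m and (velocity of joint clamp_ring above 0.2 rad/s or velocity of joint clamp_ring below -0.2 rad/s)).
It fails at once if the robot itself presses on the logger with more than 10 N (contact force between any of the fingers, the arm and logger above 10 N).
It fails at once if a bystander is pushed more than 20 mm (distance of any of vial_1, vial_4, vaccine_carton, tally_counter, peel_pack_4 from where it was at the start of the episode above 0.02 m).
It also fails if it takes over 72 s, if anything falls off the work surface, if the arm or the gripper's body presses on something with over 40 N, if the wrist force passes 120 N, or if a joint passes its speed limit or range.

ROBOT

A 6-joint arm with a two-finger parallel gripper is mounted at the origin on a cart in front of the work surface, level with it; the furniture and walls round the work are solid. World frame = base frame: x ahead of the robot, y to its left, z up, the work surface at z = 0. Lengths are in m, angles in rad, forces in N, time in s.
With the tool pointing down it reaches from about 0.3 to 0.875 m from the base axis. Payload 4.2 kg.
Tool frame: the origin (TCP) lies at the very end of the fingers, on their centre line; the grasp point (between the pads) lies 19 mm behind it; z points along the fingers, y is the line along which they close (so a half turn about z gives the same grasp; the last joint's range is limited). The gripper opens to 85 mm and grips with 20 to 120 N. Pads are 22 mm wide; open, the fingers measure 114 mm over their backs; the gripper's body (76 mm by 85 mm) begins 54 mm behind the grasp point. The pads swing forward as they close: fully open they stand 13 mm farther back than shut.
Start: joints at [1.236, 0.32, 1.565, -0, 1.257, -0.02], TCP at [0.178, 0.547, 0.231] pointing down, gripper open.
Joint ranges: [-3.11, 3.11], [-0.84, 2.01], [0.21, 2.61], [-1.34, 4.49], [0.05, 2.63], [-2.56, 2.56]. Speed limits (rad/s): [2.57, 2.57, 3.14, 3.14, 3.14, 3.14].

INTERFACE

Orientations are given as a rotation vector (axis times angle).
In Python, from workcell import bot, snapshot, calibration, boxes_of, spot_point gives the robot as it stands. The module is installed in compiled form; this text tells all that it offers. Calls block until the motion is done:
- bot.move_pose(position, orientation): joint-space move of the TCP to a pose.
- bot.movel(position, frame=None, feed=0.15, guard=None): straight line of the TCP; frame=None keeps the orientation; feed is the mean speed in m/s. With guard (N) it stops when the force on the tool has changed by that much, and returns True; else False.
- bot.set_joints(angles): joint-space move.
- bot.command_gripper(opening, strength=None): finger opening in m; strength is the grip in N (None keeps the last); returns when the fingers have stopped.
- bot.hold(seconds).
- bot.ik(position, orientation): joint angles nearest the present ones, or None.
- bot.state(): the state.
- snapshot(name): name is "side" or "top"; returns the picture (420x560x3 uint8, red, green, blue); there is no depth.
- calibration(name): a dict with "camera_matrix" (3x3 intrinsics, pixels), "D" ([k1, k2, p1, p2, k3] as OpenCV has them; the pictures are not rectified), "R" (3x3) and "t" (3): a world point X has camera coordinates R X + t. Camera axes: x right, y down, z forward; pixel columns grow to the right and rows downward; lengths in m; the calibration is good to about 2 mm. A picture is of the moment at which its call begins. calibration takes no time and is no camera call.
A pose or a line that the arm cannot do raises bot.MotionError and nothing moves.
- bot.hand_in(): hands the job in; it is judged then, once.
Trained networks look in the newest picture that a camera, given by its name, has taken for a name from the list of things; names that differ only in an ending like _2 or _b are one class to them, and where a whole thing is asked for, a point or a joint stands for the part that bears it (a point fixed in the world has none). Each returns a list of dicts, best first, with "score" (0 to 1); they miss things now and then, are a little off and sometimes report something else, mostly with a low value. They report only what shows in the picture. A call takes as long as a camera call. They do not tell look-alikes from the thing itself.
- boxes_of(camera, name): "position" ([x, y, z] in m, in world coordinates, good to about 4 mm: the middle of the surface that is visible of it).
- spot_point(camera, name): "position" ([x, y, z] in m, in world coordinates, good to about 4 mm: a listed point, or the origin of a listed thing).
The state is a dict: "clock": time; "joint_positions": joint angles; "dq": joint speeds; "joint_torque": joint torques, N m; "position": TCP position; "tool_rot": TCP orientation; "force": force on the tool from outside, world axes, zero at the start; "moment": the same for the moment, N m; "gripper_width": finger opening in m; "grip_force": force on a finger pad.
Only numpy, scipy, OpenCV 4.12 (cv2) and the standard library are available. Lean on these libraries where they do the work, as an engineer would, in place of code of your own. Each camera call takes 0.05 s, during which the arm holds its last target. There are 200 camera calls.

## Working session

There is one attempt and no reset: what is moved stays moved. The work goes in short steps, each a Python script; the robot and the scene stay as the last script left them, time stands still between calls to the robot, and variables do not carry over. Pictures are saved under pics/ and viewed, at most 10 in all, crops included, and the job is handed in when it is done.

```bash
mkdir -p pics; python3 - <<'E'
from workcell import bot, snapshot, calibration, boxes_of, spot_point
import cv2, numpy as np
for c in ("top","side"):
    im=snapshot(c); cv2.imwrite(f"pics/{c}0.png",im[:,:,::-1])
    k=calibration(c); print(c,np.round(k["camera_matrix"],1).tolist(),np.round(k["D"],3),np.round(-k["R"].T@k["t"],3))
    for n in ("pin_key","key_stand","stand_top","logger","ring_centre"):
        print(n,[(np.round(d["position"],4).tolist(),round(d["score"],2)) for d in spot_point(c,n)])
    print([(np.round(d["position"],4).tolist(),round(d["score"],2)) for d in boxes_of(c,"pin_key")])
s=bot.state(); print(s["clock"],s["position"],s["tool_rot"],s["force"])
E
```

```text
top [[503.3, 0.0, 274.0], [0.0, 503.3, 206.6], [0.0, 0.0, 1.0]] [-0.054  0.     0.     0.     0.   ] [0.391 0.255 1.112]
pin_key [([0.4351, 0.3433, 0.0264], 0.84), ([0.571, 0.3007, 0.0039], 0.79)]
key_stand [([0.433, 0.3425, -0.0011], 0.84)]
stand_top [([0.4365, 0.3434, 0.0296], 0.83)]
logger [([0.4944, 0.0501, -0.0013], 0.83), ([0.7787, 0.1288, 0.0012], 0.46)]
ring_centre [([0.4952, 0.0472, 0.0543], 0.78)]
[([0.5662, 0.3001, 0.0339], 0.86), ([0.4292, 0.3428, 0.0514], 0.6)]
side [[513.3, 0.0, 282.3], [0.0, 513.3, 198.7], [0.0, 0.0, 1.0]] [0.051 0.    0.    0.    0.   ] [0.239 1.062 0.605]
pin_key [([0.4378, 0.3459, 0.0241], 0.94), ([0.5713, 0.3037, 0.0097], 0.92)]
key_stand [([0.4367, 0.3454, -0.0005], 0.83), ([0.7075, 0.3072, 0.0045], 0.5)]
stand_top [([0.4331, 0.346, 0.0252], 0.89), ([0.4375, 0.3482, -0.0039], 0.73)]
logger [([0.4349, 0.3425, 0.0256], 0.65)]
ring_centre [([0.5004, 0.0496, 0.0518], 0.91), ([0.5805, 0.4507, 0.0011], 0.73)]
[([0.4346, 0.349, 0.0532], 0.82), ([0.5662, 0.3083, 0.0382], 0.73)]
0.7 [0.17803766 0.54676337 0.23135813] [4.92421471e-01 3.10270926e+00 2.21300646e-04] [ 0.5545864  -0.85675371  0.08352812]
```

View pics/top0.png

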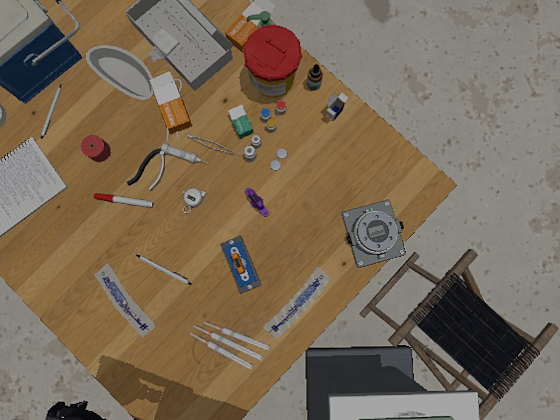

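View pics/side0.png

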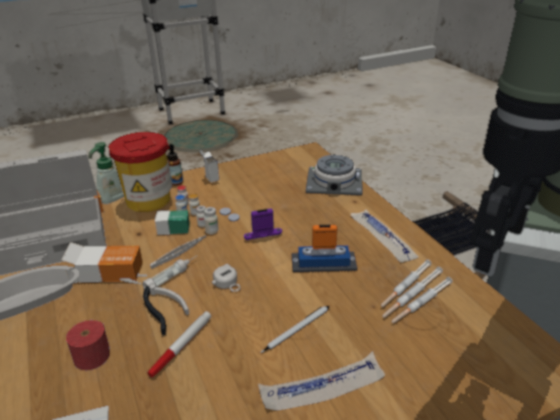

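Two candidates for the key are visible. The orange one stands in the blue stand at top (240,264) / side (324,237). The purple one stands on the table at top (257,201) / side (262,224). The orange grip in the blue stand fits the description, and the purple one is the look-alike. I'll confirm with a metric crop.

```bash
cat > h.py <<'E'
import numpy as np, cv2
from workcell import bot, snapshot, calibration, boxes_of, spot_point
def ortho(im,cam,cx,cy,z,half,s):
    """metric view of plane z: row 0 is +x, column 0 is +y; s px per m"""
    k=calibration(cam); n=int(2*half*s); u,v=np.meshgrid(np.arange(n),np.arange(n))
    P=np.stack([cx+half-(v+.5)/s,cy+half-(u+.5)/s,np.full(u.shape,z)],-1).reshape(-1,3).astype(float)
    p,_=cv2.projectPoints(P,cv2.Rodrigues(k["R"])[0],k["t"],k["camera_matrix"],np.array(k["D"]))
    m=p.reshape(n,n,2).astype(np.float32)
    return cv2.remap(im,m[...,0],m[...,1],cv2.INTER_CUBIC)
def px2w(u,v,cx,cy,half,s): return cx+half-(v+.5)/s, cy+half-(u+.5)/s
E
python3 - <<'E'
from h import *
ims=np.mean([snapshot("top").astype(float) for _ in range(8)],0).astype(np.uint8)
np.save("top.npy",ims)
a=ortho(ims,"top",.497,.049,.052,.055,3600); b=ortho(ims,"top",.435,.344,.026,.07,2830)
h=min(len(a),len(b)); out=np.hstack([a[:h,:h],b[:h,:h]]); cv2.imwrite("pics/crop1.png",out[:,:,::-1]); print(out.shape)
hsv=cv2.cvtColor(b,cv2.COLOR_RGB2HSV); m=cv2.inRange(hsv,(100,90,50),(125,255,255))
c=max(cv2.findContours(m,cv2.RETR_EXTERNAL,cv2.CHAIN_APPROX_NONE)[0],key=cv2.contourArea)
r=cv2.minAreaRect(c); print(r,px2w(*r[0],.435,.344,.07,2830),np.array(r[1])/2.83)
E
```

```text
(396, 792, 3)
((202.1873016357422, 196.1585693359375), (265.7627868652344, 116.64309692382812), 68.5522689819336) (0.4355093394572659, 0.342379045358395) [93.90911197 41.21664202]
```

View pics/crop1.png

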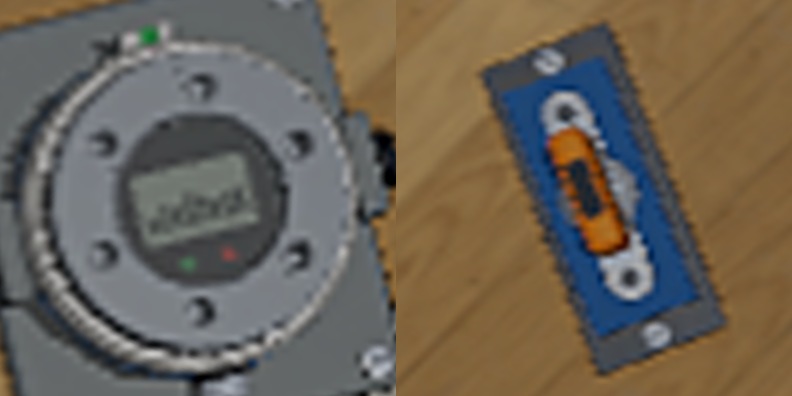

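The crop confirms the orange key in the blue stand: bar ends at (565,110) and (628,278), yaw about 21°. It also shows the ring with six holes centred near (201,199), one of them pointing almost exactly along +x at (202,85). I'll cross-check with the side camera and grasp in the same step.

```bash
cat >> h.py <<'E'
from scipy.spatial.transform import Rotation as R
def rot(yaw):
    """tool down, key x axis at yaw: tool y at yaw+90deg"""
    y=np.array([-np.sin(yaw),np.cos(yaw),0]); z=np.array([0,0,-1.]); x=np.cross(y,z)
    return R.from_matrix(np.stack([x,y,z],1)).as_rotvec()
def st(tag=""):
    s=bot.state(); print(tag,"t%.2f"%s["clock"],"p",np.round(s["position"],4),"F",np.round(s["force"],2),"M",np.round(s["moment"],3),"w%.4f g%.1f"%(s["gripper_width"],s["grip_force"]),"q6 %.3f"%s["joint_positions"][5]); return s
E
python3 - <<'E'
from h import *
im=np.mean([snapshot("side").astype(float) for _ in range(8)],0).astype(np.uint8)
a=ortho(im,"side",.497,.049,.052,.055,3600); b=ortho(im,"side",.435,.344,.026,.07,2830)
cv2.imwrite("pics/crop2.png",np.hstack([a,b])[:,:,::-1])
yaw=np.radians(21.2); bot.command_gripper(0.045,30)
bot.move_pose([.4361,.343,.15],rot(yaw)); st("above")
E
```

```text
above t3.25 p [0.4359 0.3436 0.1503] F [-0.35 -0.15 -0.18] M [ 0.    -0.015 -0.01 ] w0.0450 g0.0 q6 -1.294
```

View pics/crop2.png

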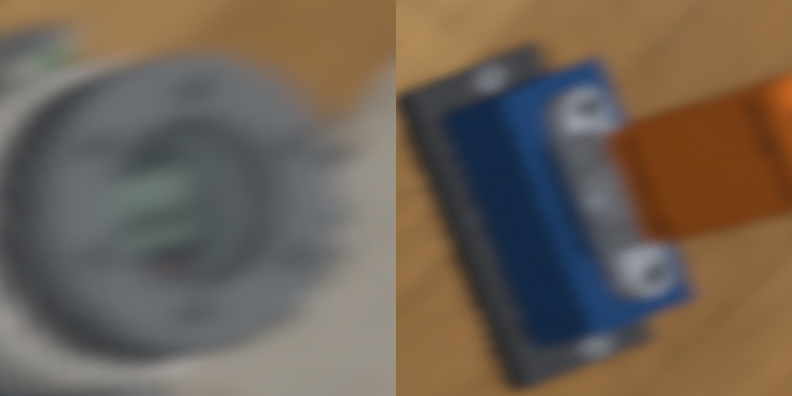

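In the side-camera crop the ring centre is near (197,198) and the block centre near (597,194). Both agree with the top camera within about 1 mm. Next is the grasp.

```bash
python3 - <<'E'
from h import *
yaw=np.radians(20.8)
bot.move_pose([.4361,.3427,.10],rot(yaw)); bot.hold(.3); st("pre")
print(bot.movel([.4361,.3427,.043],feed=.06,guard=6)); st("down")
bot.command_gripper(0.0,60); bot.hold(.3); st("grip")
E
```

```text
pre t3.87 p [0.4367 0.3434 0.1014] F [-0.09  0.44 -0.3 ] M [-0.016  0.005 -0.008] w0.0450 g0.0 q6 -1.288
False
down t4.97 p [0.4364 0.343  0.0434] F [0.6  0.53 0.12] M [0.046 0.019 0.014] w0.0453 g0.0 q6 -1.289
grip t5.65 p [0.4363 0.3429 0.0434] F [-0.14 -1.2   5.58] M [-0.108  0.073  0.01 ] w0.0126 g59.2 q6 -1.289
```

```bash
python3 - <<'E'
from h import *
bot.movel([.4363,.3429,.13],feed=.1); bot.hold(.2); st("lift")
yaw=np.radians(-.45); c=np.array([.4967,.0484])
bot.move_pose([*c,.10],rot(yaw)); bot.hold(.4); st("above ring")
cv2.imwrite("pics/hover.png",cv2.resize(snapshot("side")[110:230,260:420],(800,600),interpolation=cv2.INTER_CUBIC)[:,:,::-1])
bot.movel([*c,.079],feed=.03,guard=4); bot.hold(.2); st("near")
print(bot.movel([*c,.0695],feed=.01,guard=3)); st("touch"); bot.hold(.2); st()
E
```

```text
lift t6.87 p [0.436  0.3427 0.1293] F [ 0.11 -0.93 -2.16] M [-0.037  0.02  -0.016] w0.0124 g58.4 q6 -1.288
above ring t8.43 p [0.4967 0.0489 0.1   ] F [ 0.01 -0.7  -1.42] M [-0.022 -0.008 -0.05 ] w0.0123 g58.3 q6 -1.489
near t9.53 p [0.4968 0.0484 0.0792] F [-0.05 -0.71 -1.92] M [ 0.002  0.005 -0.008] w0.0120 g58.3 q6 -1.489
False
touch t10.62 p [0.4968 0.0484 0.0696] F [-0.29 -1.16 -2.23] M [-0.016 -0.022 -0.045] w0.0125 g58.3 q6 -1.489
 t10.82 p [0.4967 0.0484 0.0695] F [-0.13 -0.71 -2.8 ] M [ 0.015  0.029 -0.012] w0.0124 g58.3 q6 -1.489
```

View pics/hover.png

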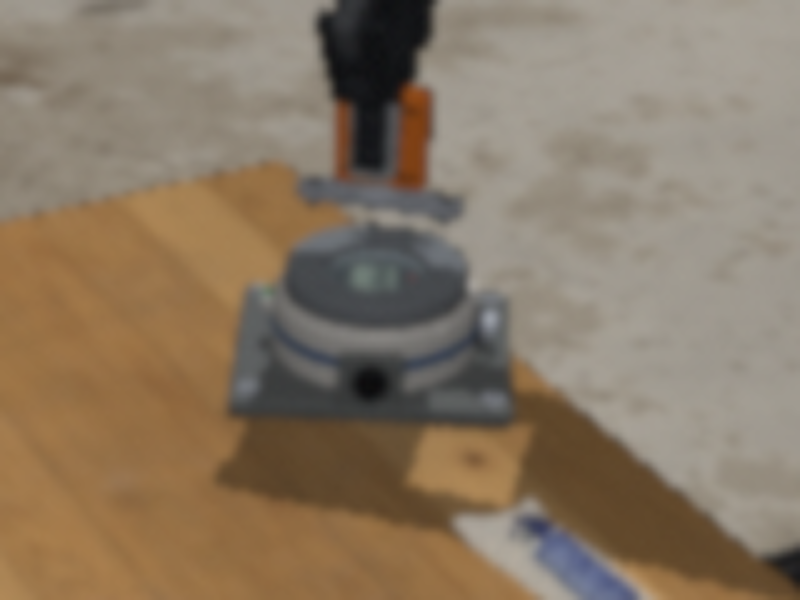

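The hover picture shows the key held level, with the bar at (380,200) just above the ring at (375,275). No contact was felt 6 mm past the face, so the pins have entered the holes. I'll press lightly until the bar touches.

```bash
python3 - <<'E'
from h import *
print(bot.movel([.4967,.0484,.066],feed=.006,guard=3.5)); st("seat"); bot.hold(.5); s=st()
cv2.imwrite("pics/seat.png",cv2.resize(snapshot("side")[110:230,260:420],(800,600),interpolation=cv2.INTER_CUBIC)[:,:,::-1])
E
```

```text
True
seat t11.19 p [0.4968 0.0484 0.0682] F [ 1.29 -0.18  3.51] M [ 0.021 -0.036 -0.   ] w0.0121 g58.9 q6 -1.489
 t11.69 p [0.4967 0.0484 0.0678] F [2.1  0.04 4.92] M [ 0.028 -0.329  0.008] w0.0125 g59.1 q6 -1.489
```

View pics/seat.png

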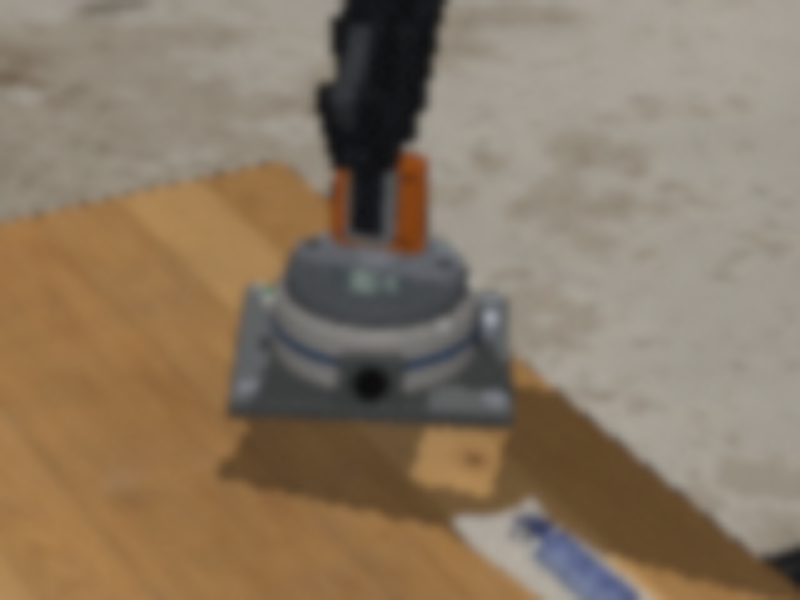

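The key is seated: the bar lies flat on the ring at (370,240), about 7 N net. I'll turn clockwise in small steps with gentle force feedback, watching the moment.

```bash
cat > turn.py <<'E'
from h import *
import sys,json
def read(n=4):
    L=[]
    for _ in range(n): bot.hold(.03); s=bot.state(); L.append(np.r_[s["force"],s["moment"]])
    return np.mean(L,0),s
F0=np.array([-.1,-.7,-2.])
def run(yaw,c,z,steps,d,stop):
    for i in range(steps):
        f,s=read(); e=f[:3]-F0
        print(i,"t%.2f yaw %.3f c %.4f %.4f z %.4f"%(s["clock"],yaw,*c,z),"e",np.round(e,1),"M",np.round(f[3:],3))
        if abs(f[5])>stop or np.hypot(*e[:2])>9 or e[2]>12: print("STOP"); break
        c=c+np.clip(1e-4*e[:2],-4e-4,4e-4); z=z+np.clip(8e-5*(e[2]-3.5),-2e-4,2e-4); yaw-=d
        bot.move_pose([*c,z],rot(yaw))
    json.dump([yaw,*c,z],open("t.json","w"))
E
python3 - <<'E'
from turn import *
run(np.radians(-.45),np.array([.4967,.0484]),.0681,12,.03,.32)
E
```

```text
0 t11.88 yaw -0.008 c 0.4967 0.0484 z 0.0681 e [2.2 1.  7.1] M [ 0.011 -0.377  0.018]
1 t12.26 yaw -0.038 c 0.4969 0.0485 z 0.0683 e [0.6 0.6 5.3] M [-0.043 -0.226  0.006]
2 t12.64 yaw -0.068 c 0.4970 0.0486 z 0.0684 e [0.5 1.8 4.8] M [ 0.174 -0.146  0.075]
3 t13.03 yaw -0.098 c 0.4970 0.0487 z 0.0685 e [0.6 2.5 3.4] M [ 0.337 -0.111  0.16 ]
4 t13.41 yaw -0.128 c 0.4971 0.0490 z 0.0685 e [-0.   1.2  3.7] M [0.106 0.024 0.18 ]
5 t13.79 yaw -0.158 c 0.4971 0.0491 z 0.0686 e [-0.7  0.2  3.5] M [-0.103  0.077  0.157]
6 t14.18 yaw -0.188 c 0.4970 0.0491 z 0.0686 e [-0.6 -0.5  3.3] M [-0.312  0.132  0.182]
7 t14.56 yaw -0.218 c 0.4970 0.0491 z 0.0685 e [-0.7 -1.6  3.2] M [-0.477  0.144  0.186]
8 t14.94 yaw -0.248 c 0.4969 0.0489 z 0.0685 e [-0.6 -1.5  3.3] M [-0.393  0.138  0.17 ]
9 t15.32 yaw -0.278 c 0.4968 0.0488 z 0.0685 e [-0.8 -1.   3.1] M [-0.331  0.201  0.184]
10 t15.71 yaw -0.308 c 0.4967 0.0487 z 0.0685 e [-0.7 -0.   3.5] M [-0.176  0.132  0.144]
11 t16.09 yaw -0.338 c 0.4967 0.0487 z 0.0685 e [-0.7 -0.   3.5] M [-0.175  0.075  0.18 ]
```

```bash
python3 - <<'E'
from turn import *
y,cx,cy,z=json.load(open("t.json")); run(y,np.array([cx,cy]),z,40,.015,.30)
E
```

```text
0 t16.48 yaw -0.368 c 0.4966 0.0486 z 0.0685 e [-0.1  0.1  3.2] M [-0.14   0.045  0.16 ]
1 t16.86 yaw -0.383 c 0.4966 0.0487 z 0.0685 e [-0.1 -0.1  3.5] M [-0.146 -0.044  0.179]
2 t17.24 yaw -0.398 c 0.4966 0.0486 z 0.0685 e [ 0.5 -0.2  3.8] M [-0.187 -0.058  0.202]
3 t17.62 yaw -0.413 c 0.4966 0.0486 z 0.0685 e [ 0.5 -0.6  3.2] M [-0.21  -0.086  0.186]
4 t18.01 yaw -0.428 c 0.4967 0.0486 z 0.0685 e [-0.1  0.2  3.6] M [-0.17  -0.08   0.188]
5 t18.39 yaw -0.443 c 0.4967 0.0486 z 0.0685 e [ 0.6 -0.4  3.6] M [-0.211 -0.045  0.193]
6 t18.77 yaw -0.458 c 0.4967 0.0485 z 0.0685 e [ 0.5 -0.1  3.6] M [-0.186 -0.033  0.175]
7 t19.16 yaw -0.473 c 0.4968 0.0485 z 0.0685 e [-0.4 -0.1  4.1] M [-0.164  0.022  0.176]
8 t19.54 yaw -0.488 c 0.4967 0.0485 z 0.0685 e [-0.1 -0.4  3.9] M [-0.19   0.042  0.191]
9 t19.93 yaw -0.503 c 0.4967 0.0485 z 0.0686 e [ 0.  -0.   3.4] M [-0.16   0.029  0.196]
10 t20.31 yaw -0.518 c 0.4967 0.0485 z 0.0686 e [-0.5 -0.2  3.2] M [-0.189  0.06   0.166]
11 t20.69 yaw -0.533 c 0.4967 0.0485 z 0.0685 e [-0.2 -0.8  3.1] M [-0.22   0.073  0.173]
12 t21.07 yaw -0.548 c 0.4966 0.0484 z 0.0685 e [-0.2  0.4  3.2] M [-0.14   0.098  0.185]
13 t21.46 yaw -0.563 c 0.4966 0.0484 z 0.0685 e [-0.6  0.1  3.2] M [-0.161  0.124  0.17 ]
14 t21.84 yaw -0.578 c 0.4966 0.0484 z 0.0685 e [-0.3 -0.3  3.5] M [-0.214  0.068  0.187]
15 t22.23 yaw -0.593 c 0.4965 0.0484 z 0.0685 e [-0.3 -0.4  3.5] M [-0.216  0.06   0.274]
16 t22.61 yaw -0.608 c 0.4965 0.0484 z 0.0685 e [-0.  -0.2  3.8] M [-0.186  0.024  0.329]
STOP
```

The moment rises from 0.185 to 0.33 N m over the last two steps, so the ring is home on its stop. I'll hold briefly, back off within the pin play and lift.

```bash
python3 - <<'E'
from turn import *
y,cx,cy,z=json.load(open("t.json")); bot.hold(.3)
for d in (.015,.03,.045,.055):
    bot.move_pose([cx,cy,z],rot(y+d)); f,s=read(); print(d,np.round(f[:3]-F0,1),np.round(f[3:],3))
    if f[5]<.03: break
print(bot.movel([cx,cy,z+.004],feed=.01,guard=6)); st("up4")
print(bot.movel([cx,cy,.10],feed=.03,guard=5)); st("up")
im=snapshot("top"); a=ortho(im,"top",.497,.049,.052,.055,3600)
bot.move_pose([.45,.2,.14],rot(np.radians(20.8))); bot.hold(.1)
cv2.imwrite("pics/ring2.png",np.hstack([ortho(snapshot("top"),"top",.497,.049,.052,.055,3600),ortho(snapshot("top"),"top",.4362,.3429,.026,.055,3600)])[:,:,::-1])
st("mid")
E
```

```text
0.015 [0.  0.1 3.5] [-0.158  0.014  0.263]
0.03 [0.2 0.3 3.7] [-0.141 -0.038  0.166]
0.045 [ 0.5 -0.1  3.2] [-0.12  -0.046  0.061]
0.055 [0.3 0.4 3.6] [-0.082 -0.096  0.01 ]
False
up4 t24.99 p [0.4962 0.0485 0.0723] F [ 0.41  0.83 -2.74] M [ 0.217  0.002 -0.005] w0.0123 g58.3 q6 -0.944
False
up t26.06 p [0.4963 0.0483 0.0998] F [ 0.01  0.47 -1.83] M [-0.014 -0.007 -0.026] w0.0124 g58.4 q6 -0.944
mid t27.00 p [0.4503 0.1988 0.1395] F [ 0.56  0.57 -1.58] M [-0.013  0.007  0.025] w0.0125 g58.5 q6 -1.539
```

View pics/ring2.png

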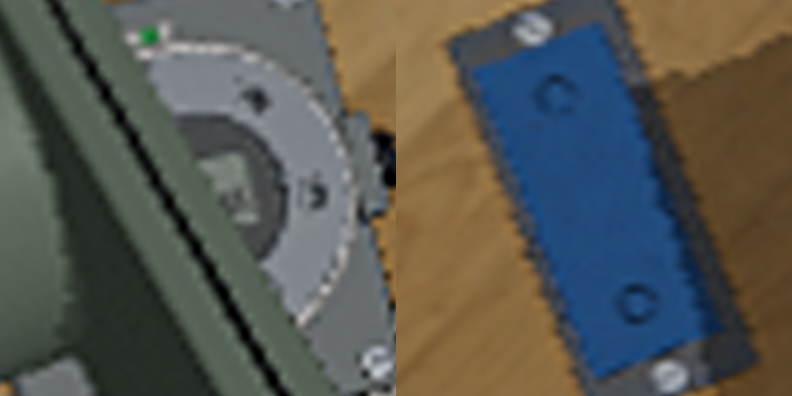

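The ring's holes, now at (258,98) and (316,195), show it turned by about 29°. The empty stand holes at (556,96) and (637,303) agree with the pose where I gripped the key. Now I'll put it back.

```bash
python3 - <<'E'
from h import *
yaw=np.radians(20.9); c=[.4360,.3427]
bot.move_pose([*c,.10],rot(yaw)); bot.hold(.3)
print(bot.movel([*c,.055],feed=.05,guard=5)); bot.hold(.2); st("near")
print(bot.movel([*c,.042],feed=.01,guard=5)); bot.hold(.2); st("seat")
E
```

```text
False
near t29.20 p [0.4361 0.3428 0.0553] F [ 0.08  0.45 -1.53] M [-0.004  0.018  0.031] w0.0122 g58.5 q6 -1.290
True
seat t30.46 p [0.4359 0.3427 0.0434] F [-0.28 -0.66  6.1 ] M [-0.012 -0.048  0.019] w0.0124 g59.4 q6 -1.290
```

Contact came at z = 0.0434, exactly the height where I gripped it, so the key is fully seated. I'll release and retreat.

```bash
python3 - <<'E'
from h import *
bot.command_gripper(.045); bot.hold(.2); st("open")
bot.movel([.4360,.3427,.16],feed=.08); 
bot.move_pose([.30,.45,.23],rot(np.radians(20.9))); bot.hold(.3)
t=snapshot("top"); s=snapshot("side")
k=[ortho(t,"top",.4362,.3429,.026,.055,3600),cv2.resize(s[190:290,270:370],(396,396),interpolation=cv2.INTER_CUBIC)]
cv2.imwrite("pics/end.png",np.hstack(k)[:,:,::-1]); st()
cv2.imwrite("pics/endtop.png",t[:,:,::-1])
for cam in("top","side"): print([(np.round(d["position"],4).tolist(),round(d["score"],2)) for d in spot_point(cam,"pin_key")])
E
```

```text
open t31.07 p [0.4351 0.342  0.0424] F [ 0.33 -0.61  0.39] M [ 0.021 -0.024 -0.066] w0.0452 g0.0 q6 -1.290
 t33.87 p [0.3005 0.4496 0.2297] F [ 0.09  0.24 -0.79] M [-0.076 -0.072 -0.001] w0.0447 g0.0 q6 -0.974
[([0.4323, 0.3446, 0.025], 0.66), ([0.5629, 0.316, 0.0167], 0.65)]
[([0.4371, 0.3445, 0.0237], 0.83)]
```

View pics/end.png

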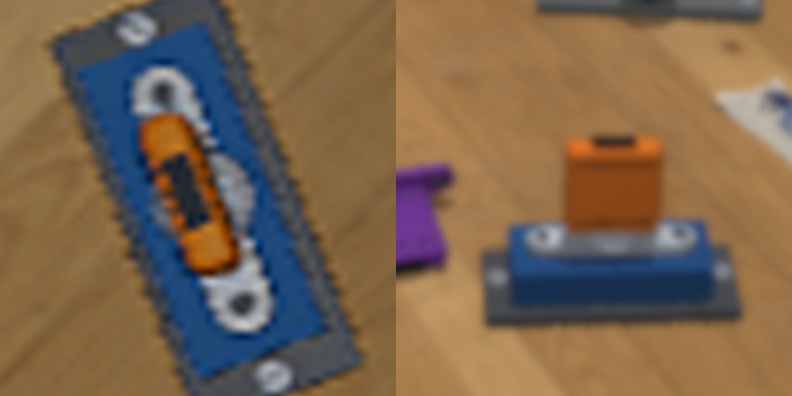

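View pics/endtop.png

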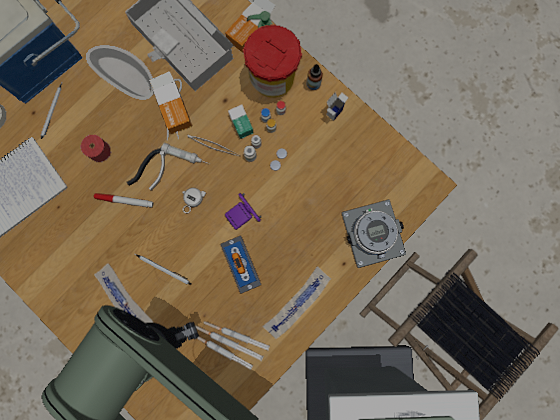

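The key stands upright in the stand: bar flat on the block at (610,240), pins at (545,235) and (680,235). The bystanders look unmoved. The purple look-alike, which stood at top (257,201), now lies on its side at (240,212). My tool never came within about 10 cm of it. I'll leave it alone as instructed, check from the saved frames whether it was already moving before the arm did, and hand in.

```bash
python3 - <<'E'
from h import *
for n,im in (("t0",cv2.imread("pics/top0.png")[:,:,::-1]),("t1.5",np.load("top.npy")),("end",cv2.imread("pics/endtop.png")[:,:,::-1])):
    m=cv2.inRange(cv2.cvtColor(np.ascontiguousarray(im),cv2.COLOR_RGB2HSV),(130,90,40),(150,255,255))[180:235,215:285]
    print(n,m.astype(bool).sum(),np.round(np.argwhere(m).mean(0)[::-1]+[215,180],1))
print(bot.hand_in())
E
```

```text
t0 226 [256.5 201.9]
t1.5 229 [256.6 201.9]
end 536 [240.4 213.6]
the job is handed in; nothing more can be done
None
```

The job is handed in: the ring is home on its stop and the key is back upright and fully down in its stand, but the purple look-alike key fell onto its side during the run. I don't know why; it was still standing before the arm moved, so I may have caused it, and I left it where it lay.

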